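# Close the casting mould and hold it shut for the clamps

## Task

Lift the lid of the plywood case by its brass knob until it leans back on its stop, take the upper half of the casting mould out by its wooden grip, and lower it onto the two dowels of the lower half where that stands on the table, thick dowel in the big hole, until the faces meet. Then press the two halves firmly together by the grip, with a push of about 15 N, and finish like that, still gripping and pressing, so that the clamps can be put on. Leave the clamps, the tin, the bottles and the cup where they are.

Things in the scene. Friction and masses are not known exactly. Their poses are not given: they have to be found in the camera images.
- case_lid (a joint): hinge of the case lid: 0 = shut, grows as the lid is lifted, 1.75 rad = leaning back on its stop. No spring and hardly any friction: let go below about 1.5 rad it falls shut, beyond that it leans back on the stop by itself. The plywood lid is 176 x 244 x 9 mm, about 0.26 kg; on its stop it stands up at the far side of the case, its upper edge 255 mm above the table.
- lid_hinge (a point): point on the hinge axis of the lid, mid-width, at the case's far (+x) rim, 80 mm above the table. Its frame turns with the lid: shut, its axes are those of the case; y lies along the hinge; the lid opens by turning about +y. In this frame the knob's grip point is at x -158, y 0, z +32 mm, wherever the lid stands.
- lid_knob (a point): the place to hold the round brass knob on the lid, mid-width, 18 mm from its front edge: centre of the knob's head (24 mm in diameter, 20 mm tall, on a thinner neck), 23 mm above the lid's top face, 113 mm above the table when shut; the knob's top is 10 mm higher. Pinched along the hinge direction (y of the case) it can turn between the finger pads as the lid swings.
- mould_case: fixed plywood case 170 (x) x 240 (y) x 80 mm, walls and floor 6 mm, hinged lid; origin at the centre of its underside on the table, x points away from the lid's knob to its hinge, z up. A 24 mm high partition at y = +60 mm parts off a narrow tray; the upper mould half lies in the wide part, its own x axis roughly along that of the case.
- mould_upper: upper half of the mould, lying in the case face down: aluminium plate 116 (x) x 64 (y) x 20 mm, a wooden grip block 56 (x) x 18 (y) x 38 mm in the middle of its top; about 0.40 kg. Origin at the centre of its underside, z up. Two brass-ringed holes go right through: big (13.5 mm) at x +44, small (9.5 mm) at x -44 mm. Its +x end has a red match mark at the -y side, a dark pour gate at the +y side.
- upper_grip (a point): centre of the wooden grip block of the upper half where fingers take it: 46 mm above the underside, 26 mm above the plate's top face, 12 mm below the block's top. The block is 18 mm across its y axis.
- big_hole (a point): centre of the big hole (13.5 mm) in the underside of the upper half.
- small_hole (a point): centre of the small hole (9.5 mm) in the underside of the upper half.
- mould_lower: lower half, loose on the table, cavity face up: rigid aluminium block 116 (x) x 64 (y) x 24 mm, 0.46 kg, origin at the centre of its underside, z up. Two brass dowels stand 16 mm above the face, the top 6 mm tapered: thick (12 mm) at x +44, slim (8 mm) at x -44 mm. Red mark and pour gate at its +x end as on the upper half. Closed, the upper half has the same axes, its origin 24 mm above this one.
- thick_dowel (a point): foot of the thick dowel (12 mm) in the top face of the lower half, 24 mm above the table; the dowel tip is 16 mm higher.
- slim_dowel (a point): foot of the slim dowel (8 mm) in the top face of the lower half, 24 mm above the table; the dowel tip is 16 mm higher.
- clamp_a: blue steel G-clamp lying flat beside the lower half, 115 x 70 mm, 14 mm high; a bystander. Origin at its middle, on the table.
- clamp_b: second blue G-clamp, same size, lying at the other side of the lower half; a bystander.
- wax_tin: small round tin with yellow lid, 37 mm in diameter, 22 mm high, in the narrow tray of the case (at the case's +y side); a bystander. Origin under its centre.
- paint_a: grey-blue dropper bottle, 25 mm in diameter, 79 mm high, standing on the table; a bystander. Origin under its centre.
- paint_b: brown dropper bottle, 25 mm in diameter, 79 mm high; a bystander. Origin under its centre.
- mix_cup: white plastic cup, 72 mm rim, 95 mm high; a bystander. Origin under its centre.
- water_bottle: clear water bottle with blue cap, 64 mm in diameter, 206 mm high; a bystander. Origin under its centre.
Things that resemble listed ones, but are neither listed nor needed, are in the scene too. What is shaped like the mould_lower but purple is not meant.

How it is judged:
By the outcome, as a careful person would: the job done as asked, in the order asked, and still so for the second after the job is handed in, while the arm keeps its last pose, push and grip.
It also fails if it takes over 56 s, if anything falls off the work surface, if the arm or the gripper's body presses on something with over 40 N, if the wrist force passes 120 N, or if a joint passes its speed limit or range.

## Robot

A 6-joint arm with a two-finger parallel gripper is mounted at the origin on the work surface. World frame = base frame: x ahead of the robot, y to its left, z up, the work surface at z = 0. Lengths are in mm, angles in rad, forces in N, time in s.
With the tool pointing down it reaches from about 350 to 875 mm from the base axis. Payload 15.5 kg.
Tool frame: the origin (TCP) lies on the centre line of the jaws, within the pads' length; the fingertips stand 25 mm ahead of it and the grasp point (between the pads) lies 6 mm ahead of it; z points along the fingers, x is the direction in which the jaws open and shut, and the axes are right-handed (so a half turn about z gives the same grasp; the last joint's range is limited). The gripper opens to 85 mm and grips with 20 to 120 N. Pads are 22 mm wide; open, the fingers measure 114 mm over their backs; the gripper's body (76 mm by 85 mm) begins 54 mm behind the grasp point. The pads swing forward as they close: fully open they stand 13 mm farther back than shut.
Start: joints at [-1.397, 0.494, 1.345, -0, 1.302, -0.096], TCP at [166.588, -602.391, 256.277] pointing down, gripper open.
Joint ranges: [-2.91, 2.91], [-0.82, 2.16], [0.22, 2.67], [-1.22, 4.37], [0.12, 2.79], [-3.08, 3.08]. Speed limits (rad/s): [1.89, 1.89, 2.57, 3.01, 3.01, 3.01].

## Interface

Orientations are given as a unit quaternion [x, y, z, w].
In Python, from cell import r gives the robot as it stands.
- The arm moves only by the shell command python3 -m pendant 'ROWS' [OPENING] [FORCE]. ROWS is JSON, a list of rows, each an object with "delta_pos": the shift along the tool's x, y, z in cm, a list of three; "turn": the turn, a rotation vector about the tool's x, y, z in degrees, a list of three. A call has 1 to 12 rows; each row shifts and turns the commanded pose from where the row before left it, along the tool's axes as they then stand; what a row does not reach is not made up. A row lasts 1/12 s, in which the tool goes at most 41.7 mm and 7.16 degrees, less where a joint would pass 70% of its speed; a pose out of reach is approached as far as the arm can. A call with a gripper value outside its range is refused whole. OPENING is the opening, from 0 (shut) to 1 (fully open), set as the call begins (- or left out, the last holds). The fingers move at their own pace and stop on an object; FORCE is the grip in N (left out, the last holds). Time passes only in rows, so rows that do not move let the fingers close. It gives the time, the measured TCP pose, the force and the opening at its end, in the units of the state.
- r.get_obs(): the state, without advancing time (a new reading comes with each control period).
- r.get_image(name): name is "side" or "top"; returns a dict with "img" (384x512x3 uint8, red, green, blue), "camera_matrix" (3x3 intrinsics, pixels), "dist" ([k1, k2, p1, p2, k3] as OpenCV has them; the pictures are not rectified), "R" (3x3) and "t" (3): a world point X has camera coordinates R X + t. Camera axes: x right, y down, z forward; pixel columns grow to the right and rows downward; lengths in mm; the calibration is good to about 2 mm. A picture is of the moment at which its call begins. There is no depth.
- r.close_job(): hands the job in, once; it reports no verdict.
Trained networks look in a picture, given as the dict that the camera call returned (one of the last four; its "shot" number tells which), for a name from the list of things; names that differ only in an ending like _2 or _b are one class to them, and where a whole thing is asked for, a point or a joint stands for the part that bears it (a point fixed in the world has none). Each returns a list of dicts, best first, with "conf" (0 to 1); they miss things now and then, are a little off and sometimes report something else, mostly with a low value. They report only what shows in the picture. A call takes as long as a camera call. They do not tell look-alikes from the thing itself.
- r.recognise(query, picture): "centre" ([x, y, z] in mm, in world coordinates, good to about 4 mm: the middle of the surface that is visible of it).
- r.cut_out(query, picture): "pixels" (384x512 bool, what is visible of it).
The state is a dict: "time": time; "q": joint angles; "dq": joint speeds; "joint_efforts": joint torques, N m; "position": TCP position; "tool_rot": TCP orientation; "ft_force": force on the tool from outside, world axes, zero at the start; "wrist_torque": the same for the moment, N m; "width": opening from 0.0 (shut) to 1.0 (fully open).
Only numpy, scipy, OpenCV 4.12 (cv2) and the standard library are available. Lean on these libraries where they do the work, as an engineer would, in place of code of your own. Each camera call takes 0.05 s, during which the arm holds its last target.

## Working session

There is one attempt and no reset: what is moved stays moved. The work goes in short steps, Python scripts to look and compute and a shell command to move; the robot and the scene stay as the last step left them, time stands still between calls to the robot, and variables do not carry over. Pictures are saved under pics/ and viewed, and the job is handed in when it is done.

```bash
ls; mkdir -p pics; python3 - <<'E'
from cell import r
import cv2,numpy as np
o=r.get_obs()
print({k:np.round(v,3) for k,v in o.items()})
for n in("side","top"):
    p=r.get_image(n)
    cv2.imwrite(f"pics/{n}0.png",p["img"][:,:,::-1])
    print(n,p["camera_matrix"],p["dist"],p["R"],p["t"], -p["R"].T@p["t"])
E
```

```text
pics
{'time': np.float64(0.0), 'q': array([-1.396,  0.494,  1.346,  0.   ,  1.303, -0.095]), 'dq': array([-0.   , -0.001, -0.001,  0.001,  0.   ,  0.002]), 'joint_efforts': array([-3.0000e-03, -8.8218e+01, -3.8389e+01, -0.0000e+00,  1.0000e-02,
       -0.0000e+00]), 'position': array([ 166.539, -602.07 ,  255.694]), 'tool_rot': array([ 0.796, -0.606, -0.   , -0.   ]), 'ft_force': array([ 0.427, -0.071,  0.261]), 'wrist_torque': array([ 0.02 ,  0.009, -0.011]), 'width': np.float64(0.999)}
side [[420.49756469   0.         256.62371041]
 [  0.         420.49756469 192.45876505]
 [  0.           0.           1.        ]] [-0.02075072  0.          0.          0.          0.        ] [[-0.88974373 -0.45637316 -0.00892447]
 [-0.353135    0.70059611 -0.620049  ]
 [ 0.28922617 -0.54853316 -0.78451233]] [ 513.24197771  194.21930356 1000.79376462] [235.78371513 647.12913931 910.140946  ]
top [[395.33291434   0.         256.1879094 ]
 [  0.         395.33291434 190.30537062]
 [  0.           0.           1.        ]] [-0.13562719  0.          0.          0.          0.        ] [[ 8.40926313e-02 -9.96457883e-01  3.42669355e-04]
 [-9.75896021e-01 -8.24268735e-02 -2.02071194e-01]
 [ 2.01383680e-01  1.66582888e-02 -9.79370775e-01]] [  42.44325143  559.52615775 1147.79695089] [ 311.3226125    69.2925712  1237.16836436]
```

View pics/side0.png

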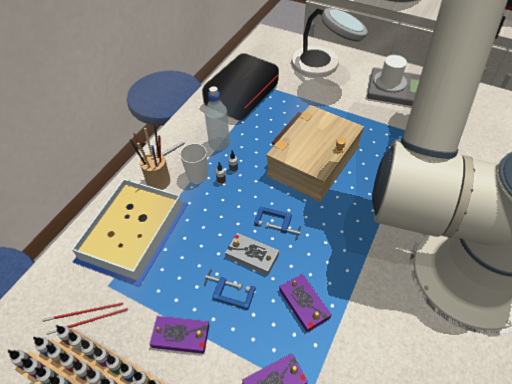

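View pics/top0.png

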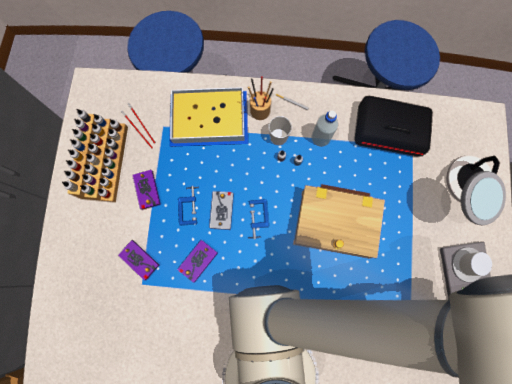

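The side view shows the case at about (315,150) with its knob at (340,145), the grey lower half at (252,253) and clamps on both sides of it. In the top view the knob is at (340,244) and the lower half at (221,211). There are purple look-alikes nearby.

```bash
cat > h.py <<'E'
import numpy as np,cv2
from scipy.optimize import least_squares
from scipy.spatial.transform import Rotation as Ro
def proj(p,X):
    rv=cv2.Rodrigues(p["R"])[0]
    return cv2.projectPoints(np.atleast_2d(np.asarray(X,float)),rv,p["t"],p["camera_matrix"],np.asarray(p["dist"]))[0][:,0]
def ray(p,uv):
    n=cv2.undistortPoints(np.array([[uv]],float),p["camera_matrix"],np.asarray(p["dist"]))[0,0]
    d=p["R"].T@np.r_[n,1]; return -p["R"].T@p["t"],d/np.linalg.norm(d)
def at_z(p,uv,z):
    c,d=ray(p,uv); return c+d*(z-c[2])/d[2]
def tri(p1,u1,p2,u2):
    f=lambda X:np.r_[proj(p1,X)[0]-u1,proj(p2,X)[0]-u2]
    s=least_squares(f,at_z(p1,u1,50)); return s.x,np.abs(s.fun).max()
def crop(p,c,w,name,k=8):
    x,y=int(c[0]),int(c[1]); im=p["img"][max(0,y-w):y+w,max(0,x-w):x+w,::-1]
    cv2.imwrite(name,cv2.resize(im,None,fx=k,fy=k,interpolation=cv2.INTER_CUBIC)); print(name,"origin",max(0,x-w),max(0,y-w),"k",k)
def toolstep(o,target,quat=None):
    R=Ro.from_quat(o["tool_rot"]); d=R.inv().apply(np.asarray(target)-o["position"])/10
    t=np.zeros(3) if quat is None else (R.inv()*Ro.from_quat(quat)).as_rotvec(degrees=True)
    return d,t
E
python3 - <<'E'
from h import *
from cell import r
P={n:r.get_image(n) for n in("side","top")}
for n,p in P.items():
    for q in("lid_knob","lid_hinge","mould_case","mould_lower","thick_dowel","slim_dowel","clamp_a","mix_cup","paint_a","water_bottle"):
        try:
            for d in r.recognise(q,p)[:4]: print(n,q,round(d["conf"],2),np.round(d["centre"],1),proj(p,d["centre"])[0].round(1))
        except Exception as e: print(n,q,e)
crop(P["side"],(315,150),60,"pics/s_case.png",6)
crop(P["top"],(340,222),55,"pics/t_case.png",6)
crop(P["side"],(252,253),36,"pics/s_low.png",10)
crop(P["top"],(221,211),30,"pics/t_low.png",12)
E
```

```text
side lid_knob 0.64 [ 479.2 -149.4   85. ] [312.8 144.3]
side lid_hinge 0.81 [ 479.1 -151.4   89.9] [313.3 142.6]
side mould_case 0.72 [ 469.3 -127.9   89.4] [313.3 149.4]
side mould_lower 0.76 [486.8 197.6  21.3] [252.4 253.5]
side mould_lower 0.7 [538.4 444.8  24.7] [177.3 333.5]
side mould_lower 0.63 [323.8 259.1  27.9] [304.7 302.6]
side mould_lower 0.58 [313.5 420.2  23.4] [277.7 373.1]
side thick_dowel 0.82 [313.5 417.6  27. ] [278.3 371.4]
side thick_dowel 0.81 [325.1 253.1  25.6] [305.2 300.5]
side thick_dowel 0.7 [488.7 200.9  26.4] [251.  253.2]
side thick_dowel 0.7 [537.6 448.2  21.6] [177.  335.5]
side slim_dowel 0.95 [310.8 419.3  21.5] [279.  373.6]
side slim_dowel 0.89 [534.5 447.   17.3] [178.8 336.4]
side slim_dowel 0.77 [489.1 195.4  24.3] [251.9 251.8]
side slim_dowel 0.6 [327.5 256.7  25.6] [303.5 301.4]
side clamp_a 0.77 [482.9  73.8  10.1] [275.8 219.1]
side clamp_a 0.64 [490.8 305.7  12.6] [229.2 291.3]
side mix_cup 0.59 [750.5  34.1  63.7] [194.2 160.9]
side paint_a 0.67 [674.  -30.3  44.4] [230.6 159.4]
side paint_a 0.6 [676.8  26.6  36.5] [219.7 174.7]
side w
[... 744 characters left out ...]
 435.6  23.4] [146.9 188.6]
top slim_dowel 0.9 [325.3 252.1  25.4] [196.5 261.4]
top slim_dowel 0.86 [313.2 432.5  22.5] [138.5 259.7]
top slim_dowel 0.68 [490.9 190.7  26.1] [221.9 209.5]
top clamp_a 0.68 [474.3  75.1  15.1] [258.6 218.4]
top clamp_a 0.67 [491.5 304.3  11. ] [186.6 207. ]
top mix_cup 0.97 [771.5  30.2  48.7] [280.4 125.8]
top paint_a 0.44 [669.4 -37.5  48.5] [299.7 158.2]
top paint_a 0.41 [674.   17.4  46.7] [282.3 155.5]
top water_bottle 0.79 [ 749.  -100.6  130.9] [325.2 126.7]
top water_bottle 0.66 [ 476.7 -162.5   90.1] [339.4 220.8]
pics/s_case.png origin 255 90 k 6
pics/t_case.png origin 285 167 k 6
pics/s_low.png origin 216 217 k 10
pics/t_low.png origin 191 181 k 12
```

View pics/s_case.png

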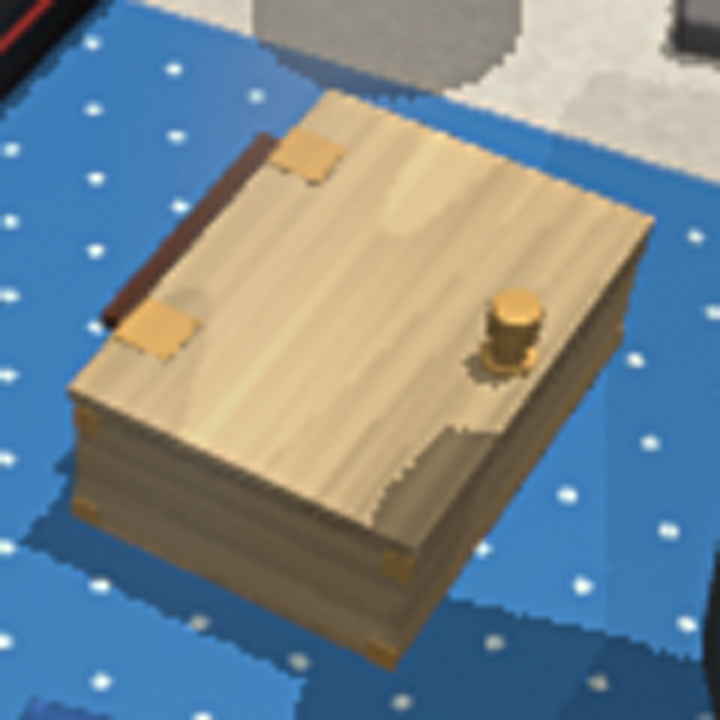

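View pics/t_case.png

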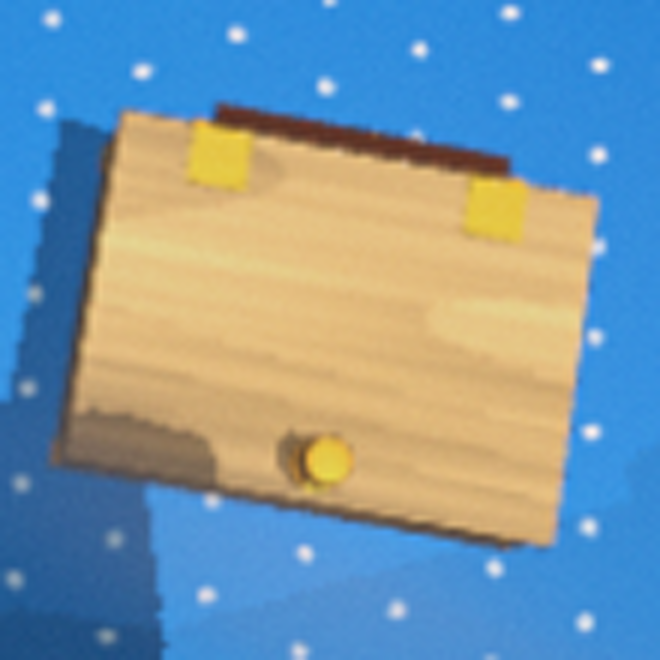

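View pics/s_low.png

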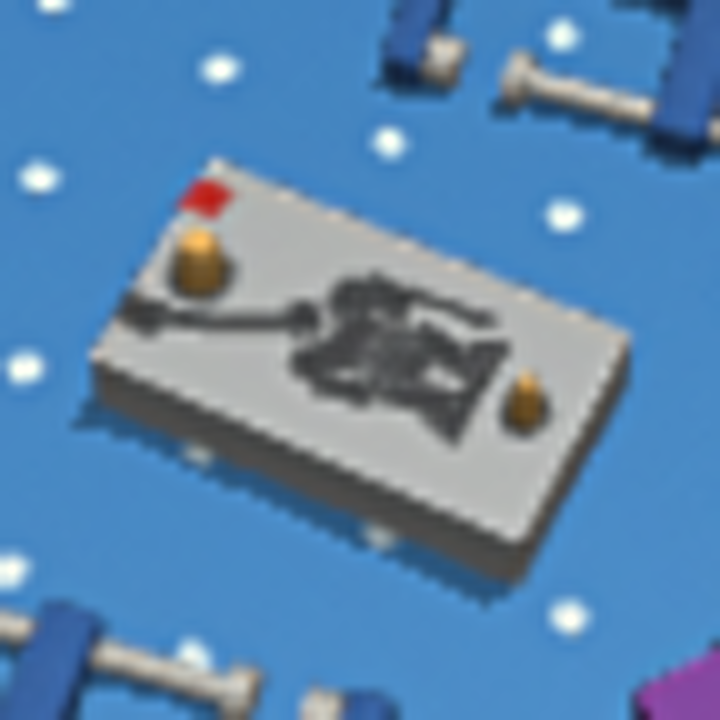

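View pics/t_low.png

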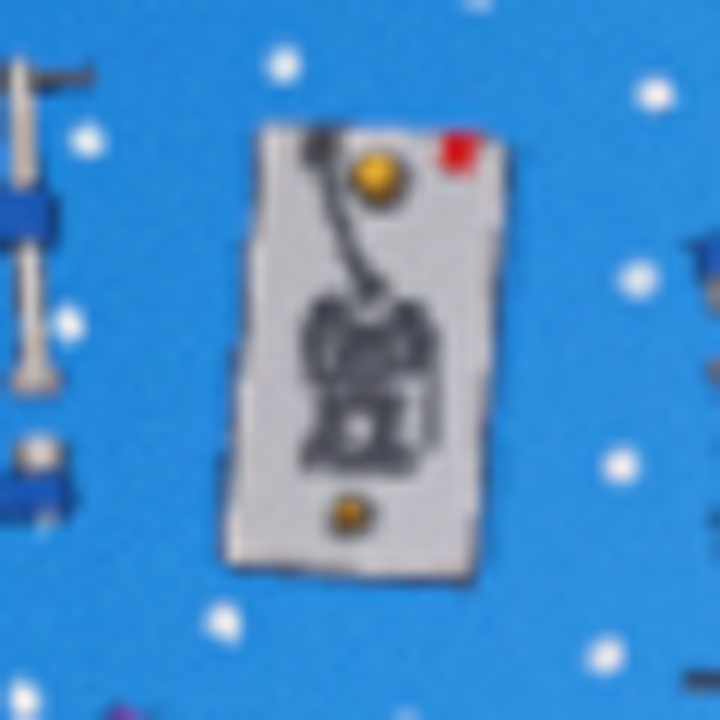

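```bash
cat > fit.py <<'E'
from h import *
def full(k,o,pts): return (np.asarray(pts,float)+.5)/k-.5+np.asarray(o)
def fit(views,model,zoff,x0):
    # views: list of (p, pix Nx2); model Nx3 ; unknown x,y,yaw,(z)
    def f(s):
        R=Ro.from_euler('z',s[2]).as_matrix(); X=model@R.T+[s[0],s[1],s[3]]
        return np.concatenate([(proj(p,X)-u)[m].ravel() for p,u,m in views])
    s=least_squares(f,x0,loss='soft_l1'); return s.x,f(s.x)
E
python3 - <<'E'
from fit import *
from cell import r
S,T=r.get_image("side"),r.get_image("top")
lid=np.array([[0,122,10],[0,-122,10],[-176,-122,10],[-176,122,10],[-158,0,42]],float)
us=full(6,(255,90),[(70,392),(332,90),(653,218),(415,548),(517,307)])
ut=full(6,(285,167),[(122,112),(598,198),(553,545),(64,457),(327,460)])
a=np.ones(5,bool)
for nm,v in(("both",[(S,us,a),(T,ut,a)]),("S",[(S,us,a)]),("T",[(T,ut,a)])):
    x,f=fit(v,lid,0,[550,-160,-0.1,80]); print("lid",nm,x.round(3),f.round(1))
low=np.array([[58,-32,24],[58,32,24],[-58,32,24],[-58,-32,24],[44,0,40],[-44,0,40]],float)
us=full(10,(216,217),[(215,160),(95,357),(520,540),(632,338),(200,238),(526,384)])
ut=full(12,(191,181),[(508,142),(260,125),(227,558),(475,572),(379,172),(350,510)])
a=np.ones(6,bool)
for nm,v in(("both",[(S,us,a),(T,ut,a)]),("S",[(S,us,a)]),("T",[(T,ut,a)])):
    x,f=fit(v,low,0,[490,190,0,0]); print("low",nm,x.round(3),f.round(1))
print("knob tri",tri(S,full(6,(255,90),[(517,307)])[0],T,full(6,(285,167),[(327,460)])[0]))
print(r.get_obs()["time"])
E
```

```text
lid both [ 5.64486e+02 -1.75773e+02 -1.02000e-01  7.77500e+01] [-0.7 -0.5 -0.8 -0.3  0.2  0.1  0.4  0.7 -0.   0.4 -0.1 -0.5  0.3 -0.1
  0.3  0.4 -0.2  0.2  0.4  0.4]
lid S [ 5.66405e+02 -1.84514e+02 -1.04000e-01  6.98130e+01] [-0.  -0.8 -0.4 -0.1  0.   0.2  0.4  0.1 -0.1  0.4]
lid T [ 5.65880e+02 -1.77116e+02 -1.01000e-01  6.85150e+01] [ 0.  -0.3 -0.2 -0.  -0.1  0.   0.   0.   0.3  0.2]
low both [ 4.90906e+02  1.92927e+02  1.40000e-02 -1.75700e+00] [-0.2 -0.3 -0.6  0.   0.2  0.7  0.3 -0.4 -0.1  0.5  0.1 -0.2  0.2 -0.3
  0.6 -0.3 -0.1  0.4 -0.1  0.7 -0.  -0.1 -0.1 -0. ]
low S [ 4.94303e+02  1.86510e+02  1.00000e-02 -1.39380e+01] [ 0.1 -0.1 -0.2 -0.1 -0.1  0.4 -0.  -0.4  0.2  0.5 -0.1 -0.2]
low T [ 4.93406e+02  1.94783e+02  2.30000e-02 -1.75030e+01] [-0.2 -0.2  0.4 -0.   0.2  0.2 -0.1  0.3 -0.2  0.  -0.  -0.2]
knob tri (array([ 407.49523101, -157.91374643,  123.05887597]), np.float64(0.1799260242867149))
1.3
```

```bash
python3 -m pendant '[{"delta_pos":[0,0,0],"turn":[0,0,7.1]},{"delta_pos":[0,0,0],"turn":[0,0,7.1]},{"delta_pos":[0,0,0],"turn":[0,0,7.1]},{"delta_pos":[-3.33,-1.39,0.4],"turn":[0,0,0]},{"delta_pos":[-3.33,-1.39,0.4],"turn":[0,0,0]},{"delta_pos":[-3.33,-1.39,0.4],"turn":[0,0,0]},{"delta_pos":[-3.33,-1.39,0.4],"turn":[0,0,0]},{"delta_pos":[-3.33,-1.39,0.4],"turn":[0,0,0]},{"delta_pos":[-3.33,-1.39,0.4],"turn":[0,0,0]},{"delta_pos":[-3.33,-1.39,0.4],"turn":[0,0,0]},{"delta_pos":[-3.33,-1.39,0.4],"turn":[0,0,0]},{"delta_pos":[-3.33,-1.39,0.4],"turn":[0,0,0]}]' 1 40
python3 -m pendant '[{"delta_pos":[-3.33,-1.39,0.4],"turn":[0,0,0]},{"delta_pos":[-3.33,-1.39,0.4],"turn":[0,0,0]},{"delta_pos":[-3.33,-1.39,0.4],"turn":[0,0,0]},{"delta_pos":[-2.33,-1.09,0.4],"turn":[0,0,0]},{"delta_pos":[-1,-0.3,0],"turn":[0,0,0]},{"delta_pos":[0,0,0],"turn":[0,0,0]}]'
```

```text
time: 2.3
position: [322.0, -315.5, 220.3]
tool_rot: [-0.67, 0.742, -0.0, -0.0]
ft_force: [1.0, -0.9, 0.2]
width: 1.004
time: 2.8
position: [391.0, -188.4, 204.3]
tool_rot: [-0.671, 0.741, 0.0, 0.0]
ft_force: [0.0, -0.8, -0.0]
width: 1.004
```

```bash
python3 - <<'E'
from h import *
from cell import r
o=r.get_obs(); print(o["time"],o["position"].round(2),Ro.from_quat(o["tool_rot"]).as_matrix().round(3),o["q"].round(3),o["ft_force"].round(2))
d,_=toolstep(o,[407.4,-158.8,122]); print(d.round(2))
S,T=r.get_image("side"),r.get_image("top")
crop(S,(330,150),50,"pics/s1.png",6);crop(T,(335,235),45,"pics/t1.png",6)
E
```

```text
2.8 [ 390.97 -188.38  204.26] [[-0.099 -0.995 -0.   ]
 [-0.995  0.099  0.   ]
 [-0.     0.    -1.   ]] [-0.587  0.3    1.862  0.     0.98   1.083] [ 0.01 -0.76 -0.01]
[-3.1  -1.34  8.23]
pics/s1.png origin 280 100 k 6
pics/t1.png origin 290 190 k 6
```

```bash
python3 -m pendant '[{"delta_pos":[-1.5,-0.7,0],"turn":[0,0,0]},{"delta_pos":[-1.6,-0.64,0.5],"turn":[0,0,0]},{"delta_pos":[0,0,1.7],"turn":[0,0,0]},{"delta_pos":[0,0,1.5],"turn":[0,0,0]},{"delta_pos":[0,0,0],"turn":[0,0,0]}]'
python3 - <<'E'
from h import *
from cell import r
o=r.get_obs(); print(o["time"],o["position"].round(2))
d,_=toolstep(o,[407.4,-158.8,122]); print(d.round(2))
S,T=r.get_image("side"),r.get_image("top")
crop(S,(330,145),50,"pics/s1.png",6);crop(T,(335,235),45,"pics/t1.png",6)
for p in(S,T): print(proj(p,[[407.4,-158.8,123]]), proj(p,[o["position"]+[0,0,-25]]))
E
```

```text
time: 3.32
position: [405.8, -161.3, 165.6]
tool_rot: [-0.67, 0.743, 0.001, -0.001]
ft_force: [-1.7, 1.1, -0.5]
width: 1.002
3.3167 [ 405.77 -161.31  165.62]
[-0.26 -0.15  4.36]
pics/s1.png origin 280 95 k 6
pics/t1.png origin 290 190 k 6
[[340.73538293 140.51966058]] [[342.65181167 135.27543822]]
[[339.40243865 243.48904898]] [[341.57080175 243.69706243]]
```

View pics/s1.png

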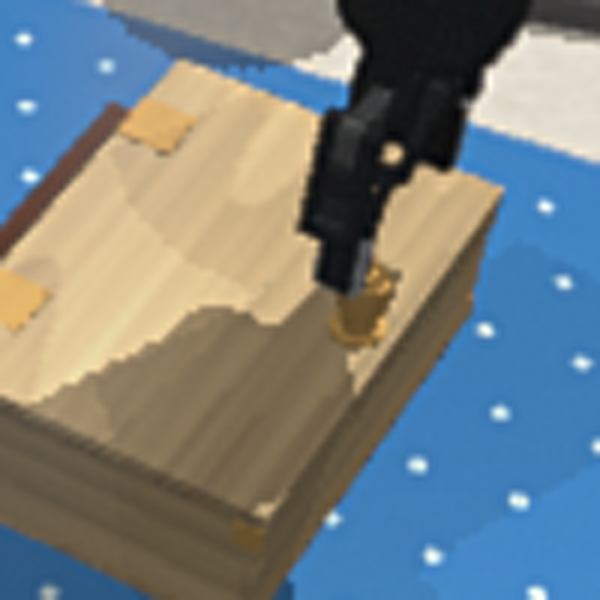

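View pics/t1.png

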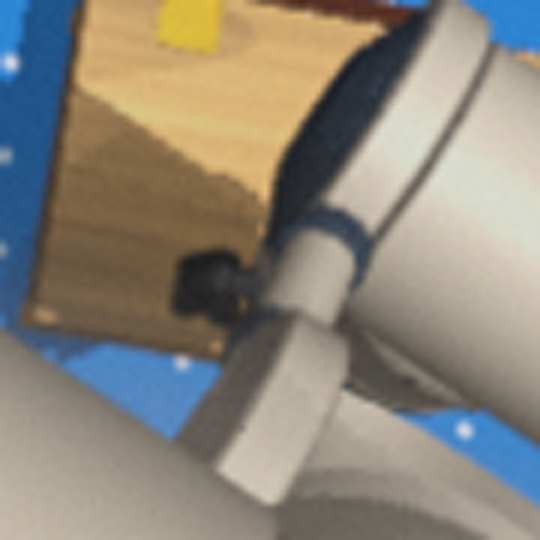

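The side view shows the open fingers above and either side of the knob, at about (340,147). Next I go down onto it.

```bash
python3 -m pendant '[{"delta_pos":[0,0,1.5],"turn":[0,0,0]},{"delta_pos":[0,0,1.5],"turn":[0,0,0]},{"delta_pos":[-0.1,0,1.2],"turn":[0,0,0]},{"delta_pos":[0,0,0],"turn":[0,0,0]},{"delta_pos":[0,0,0],"turn":[0,0,0]}]'
python3 - <<'E'
from h import *
from cell import r
o=r.get_obs(); print(o["time"],o["position"].round(2),o["ft_force"].round(1))
d,_=toolstep(o,[407.4,-158.8,122]); print(d.round(2))
E
```

```text
time: 3.83
position: [407.0, -160.2, 125.9]
tool_rot: [-0.67, 0.742, 0.0, -0.0]
ft_force: [0.4, -0.2, -0.1]
width: 1.0
3.8333 [ 407.   -160.25  125.87] [ 0.4 -0.2 -0.1]
[-0.15 -0.02  0.39]
```

```bash
python3 -m pendant '[{"delta_pos":[-0.1,0,0.4],"turn":[0,0,0]},{"delta_pos":[0,0,0],"turn":[0,0,0]},{"delta_pos":[0,0,0],"turn":[0,0,0]},{"delta_pos":[0,0,0],"turn":[0,0,0]},{"delta_pos":[0,0,0],"turn":[0,0,0]},{"delta_pos":[0,0,0],"turn":[0,0,0]},{"delta_pos":[0,0,0],"turn":[0,0,0]},{"delta_pos":[0,0,0],"turn":[0,0,0]}]' 0 40
python3 - <<'E'
from h import *
from cell import r
o=r.get_obs(); print(o["time"],o["position"].round(2),o["ft_force"].round(1),o["width"])
S=r.get_image("side")
crop(S,(330,145),50,"pics/s2.png",6)
E
```

```text
time: 4.5
position: [407.2, -159.9, 121.8]
tool_rot: [-0.67, 0.742, -0.001, -0.001]
ft_force: [-7.9, -15.5, 9.2]
width: 0.266
4.5 [ 407.22 -159.95  121.83] [ -7.9 -15.5   9.2] 0.2659867114787176
pics/s2.png origin 280 95 k 6
```

View pics/s2.png

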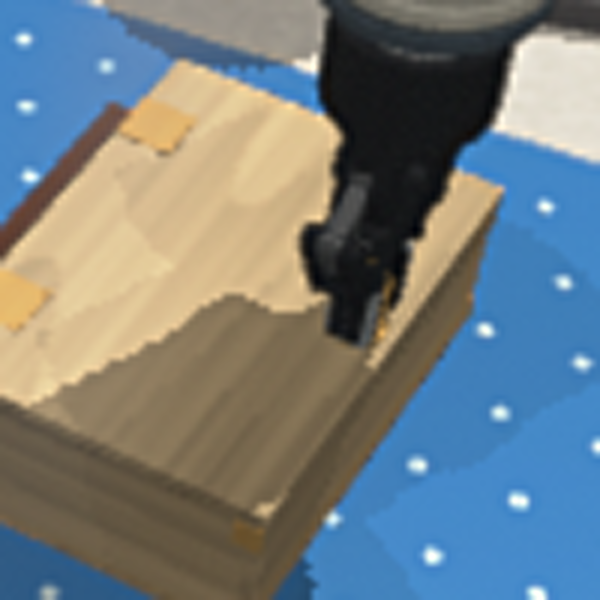

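```bash
python3 - <<'E'
import numpy as np
th=np.r_[0,0.03,0.08,np.arange(0.15,1.70,0.085),1.70]
X=-158*np.cos(th)+32*np.sin(th);Z=158*np.sin(th)+32*np.cos(th)
for t,a,b in zip(th[1:],np.diff(X),np.diff(Z)): print(round(t,3),"y",round(-a/10,2),"z",round(-b/10,2))
E
```

```text
0.03 y -0.1 z -0.47
0.08 y -0.2 z -0.78
0.15 y -0.35 z -1.07
0.235 y -0.52 z -1.27
0.32 y -0.63 z -1.22
0.405 y -0.73 z -1.16
0.49 y -0.83 z -1.09
0.575 y -0.92 z -1.02
0.66 y -1.0 z -0.94
0.745 y -1.08 z -0.85
0.83 y -1.14 z -0.75
0.915 y -1.2 z -0.65
1.0 y -1.25 z -0.55
1.085 y -1.3 z -0.44
1.17 y -1.33 z -0.33
1.255 y -1.35 z -0.22
1.34 y -1.37 z -0.1
1.425 y -1.37 z 0.02
1.51 y -1.36 z 0.13
1.595 y -1.35 z 0.25
1.68 y -1.32 z 0.36
1.7 y -0.31 z 0.1
```

```bash
python3 -m pendant '[{"delta_pos":[0,-0.1,-0.47],"turn":[0,0,0]},{"delta_pos":[0,-0.2,-0.78],"turn":[0,0,0]},{"delta_pos":[0,-0.35,-1.07],"turn":[0,0,0]},{"delta_pos":[0,-0.52,-1.27],"turn":[0,0,0]}]' 0 40
python3 -c "
from cell import r
o=r.get_obs();print(o['time'],o['position'].round(1),o['ft_force'].round(1),o['width'].round(3))"
```

```text
time: 4.88
position: [419.3, -161.2, 157.7]
tool_rot: [-0.67, 0.742, -0.001, -0.0]
ft_force: [2.9, -14.4, -5.9]
width: 0.267Traceback (most recent call last):
  File "<string>", line 3, in <module>
    o=r.get_obs();print(o['time'],o['position'].round(1),o['ft_force'].round(1),o['width'].round(3))
                                                                                ^^^^^^^^^^^^^^^^
AttributeError: 'float' object has no attribute 'round'
```

Forces are low and the knob is coming up, so I carry on along the arc.

```bash
python3 -m pendant '[{"delta_pos":[0,-0.63,-1.22],"turn":[0,0,0]},{"delta_pos":[0,-0.73,-1.16],"turn":[0,0,0]},{"delta_pos":[0,-0.83,-1.09],"turn":[0,0,0]},{"delta_pos":[0,-0.92,-1.02],"turn":[0,0,0]},{"delta_pos":[0,-1.0,-0.94],"turn":[0,0,0]},{"delta_pos":[0,-1.08,-0.85],"turn":[0,0,0]}]' 0 40
python3 -c "
from h import *
from cell import r
S=r.get_image('side');cv2.imwrite('pics/s3.png',cv2.resize(S['img'][60:260,200:450,::-1],None,fx=3,fy=3,interpolation=cv2.INTER_CUBIC))"
```

```text
time: 5.38
position: [470.9, -166.6, 220.9]
tool_rot: [-0.67, 0.742, -0.001, -0.001]
ft_force: [0.4, -15.8, -8.9]
width: 0.262
```

View pics/s3.png

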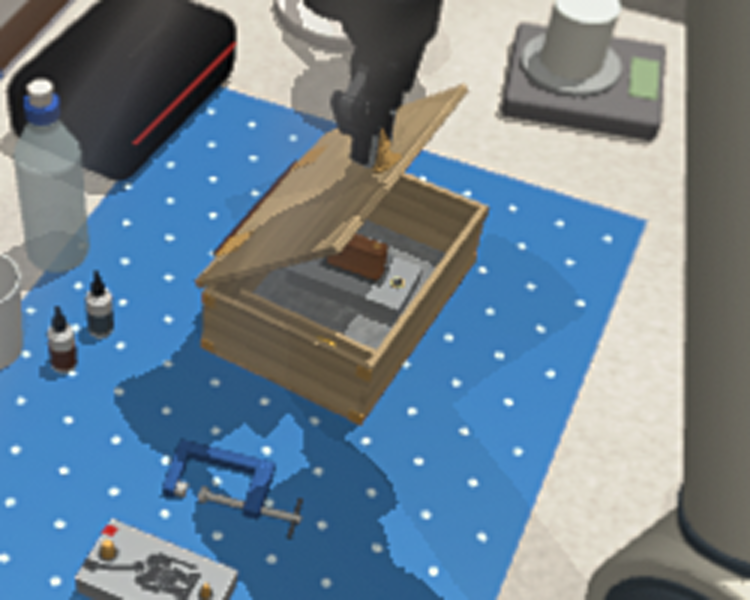

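The lid is about 0.75 rad open and held by the knob. The upper half with its brown grip shows inside the case. I continue.

```bash
python3 -m pendant '[{"delta_pos":[0.1,-1.14,-0.75],"turn":[0,0,0]},{"delta_pos":[0,-1.2,-0.65],"turn":[0,0,0]},{"delta_pos":[0,-1.25,-0.55],"turn":[0,0,0]},{"delta_pos":[0,-1.3,-0.44],"turn":[0,0,0]},{"delta_pos":[0,-1.33,-0.33],"turn":[0,0,0]},{"delta_pos":[0,-1.35,-0.22],"turn":[0,0,0]},{"delta_pos":[0,-1.37,-0.1],"turn":[0,0,0]}]' 0 40
python3 -m pendant '[{"delta_pos":[0,-1.37,0.02],"turn":[0,0,0]},{"delta_pos":[0,-1.36,0.13],"turn":[0,0,0]},{"delta_pos":[0,-1.35,0.25],"turn":[0,0,0]},{"delta_pos":[0,-1.32,0.36],"turn":[0,0,0]},{"delta_pos":[0,0,0],"turn":[0,0,0]},{"delta_pos":[0,0,0],"turn":[0,0,0]}]' 0 40
python3 -c "
from h import *
from cell import r
S=r.get_image('side');cv2.imwrite('pics/s4.png',cv2.resize(S['img'][60:260,200:450,::-1],None,fx=3,fy=3,interpolation=cv2.INTER_CUBIC))"
```

```text
time: 6.02
position: [559.5, -176.1, 251.0]
tool_rot: [-0.67, 0.742, -0.0, -0.001]
ft_force: [-3.7, -7.9, 1.4]
width: 0.26
time: 6.52
position: [614.1, -181.8, 243.5]
tool_rot: [-0.67, 0.742, -0.001, 0.0]
ft_force: [-0.1, -7.1, 7.6]
width: 0.259
```

View pics/s4.png

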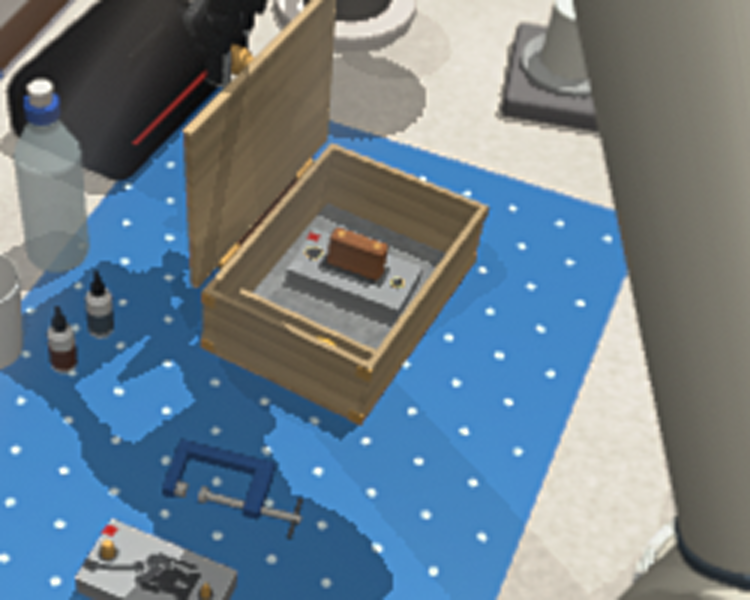

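```bash
python3 -m pendant '[{"delta_pos":[0,-0.5,0.12],"turn":[0,0,0]},{"delta_pos":[0,-0.4,0.12],"turn":[0,0,0]},{"delta_pos":[0,0,0],"turn":[0,0,0]}]' 0 40
python3 -m pendant '[{"delta_pos":[0,0,0],"turn":[0,0,0]},{"delta_pos":[0,0,0],"turn":[0,0,0]},{"delta_pos":[0,0,0],"turn":[0,0,0]},{"delta_pos":[0,0,0],"turn":[0,0,0]},{"delta_pos":[0,0,-1],"turn":[0,0,0]},{"delta_pos":[0,0,-2],"turn":[0,0,0]},{"delta_pos":[0,0,-2.5],"turn":[0,0,0]},{"delta_pos":[0,0,-2.5],"turn":[0,0,0]},{"delta_pos":[0,0,0],"turn":[0,0,0]}]' 1 40
python3 - <<'E'
from h import *
from cell import r
o=r.get_obs(); print(o["time"],o["position"].round(1),o["width"])
S,T=r.get_image("side"),r.get_image("top")
for n,p in(("s",S),("t",T)):
    for q in("case_lid","mould_upper","upper_grip","mould_case"):
        for d in r.recognise(q,p)[:4]: print(n,q,round(d["conf"],2),np.round(d["centre"],1),proj(p,d["centre"])[0].round(1))
cv2.imwrite("pics/s5.png",cv2.resize(S['img'][40:240,200:450,::-1],None,fx=3,fy=3,interpolation=cv2.INTER_CUBIC))
cv2.imwrite("pics/t5.png",cv2.resize(T['img'][140:300,250:450,::-1],None,fx=3.5,fy=3.5,interpolation=cv2.INTER_CUBIC))
E
```

```text
time: 6.82
position: [622.5, -182.7, 240.8]
tool_rot: [-0.67, 0.742, -0.001, -0.0]
ft_force: [0.5, -7.8, 5.3]
width: 0.26
time: 7.57
position: [623.5, -182.2, 326.4]
tool_rot: [-0.67, 0.742, -0.003, 0.002]
ft_force: [-0.3, -0.4, 0.4]
width: 1.001
7.5667 [ 623.5 -182.2  326.4] 1.0009620160241421
s case_lid 0.6 [ 587.3 -166.   180.4] [280.9 102. ]
s case_lid 0.27 [ 550.9 -160.9   77.2] [290.5 135.5]
s mould_upper 0.8 [ 476.4 -189.2   23.8] [316.9 150.8]
s upper_grip 0.6 [ 474.3 -186.9   21.9] [317.2 152. ]
s mould_case 0.69 [ 554.7 -162.2   78.3] [289.5 134.5]
s mould_case 0.5 [677.2  25.2  36.3] [219.8 174.3]
s mould_case 0.22 [ 475.5 -187.2   24.9] [317.  151.1]
t case_lid 0.73 [595.2 -93.3 182.9] [323.4 172. ]
t mould_case 0.95 [561.  -99.3  67.2] [318.5 192.5]
```

View pics/s5.png

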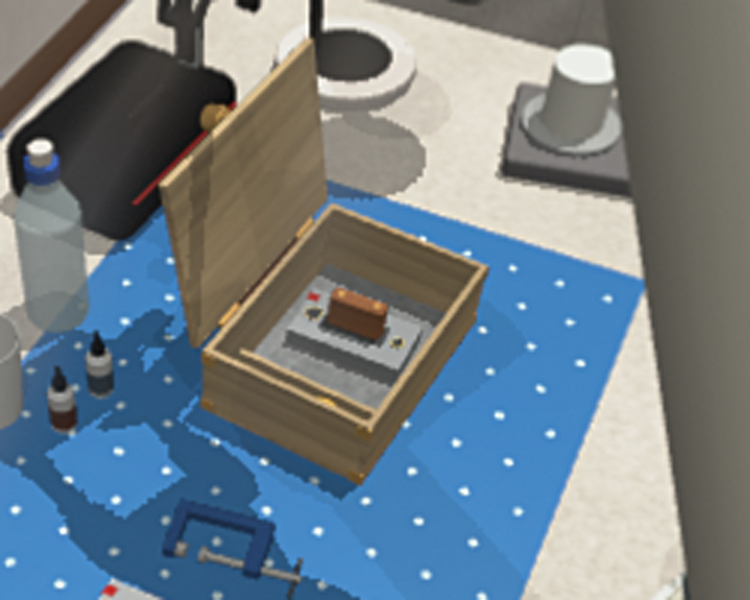

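View pics/t5.png

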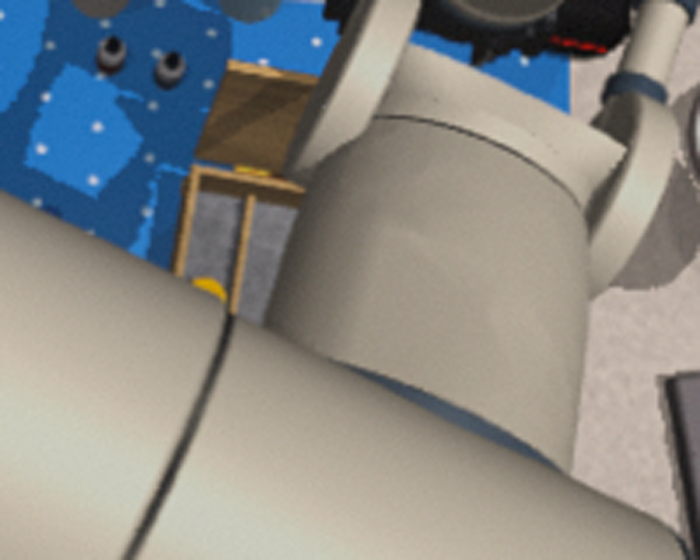

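The side view shows the lid leaning back on its stop, released. The upper half's red mark is at its +x, -y corner, the same orientation as the lower half. I move the arm aside for a top view.

```bash
python3 -m pendant '[{"delta_pos":[-1.5,0.9,-0.1],"turn":[0,0,0]},{"delta_pos":[-3,1.8,-0.1],"turn":[0,0,0]},{"delta_pos":[-3.4,2.0,0],"turn":[0,0,0]},{"delta_pos":[-3.4,2.0,0],"turn":[0,0,0]},{"delta_pos":[-3.4,2.0,0],"turn":[0,0,0]},{"delta_pos":[-3.4,2.0,0],"turn":[0,0,0]},{"delta_pos":[-3.4,2.0,0],"turn":[0,0,0]},{"delta_pos":[-3.4,2.0,0],"turn":[0,0,0]},{"delta_pos":[-3.4,2.0,0],"turn":[0,0,0]},{"delta_pos":[-3.4,2.0,0],"turn":[0,0,0]},{"delta_pos":[-2,1.2,0],"turn":[0,0,0]},{"delta_pos":[-1,0.6,0],"turn":[0,0,0]}]' 1 40
python3 - <<'E'
from h import *
from cell import r
o=r.get_obs(); print(o["time"],o["position"].round(1),o["width"])
S,T=r.get_image("side"),r.get_image("top")
for n,p in(("s",S),("t",T)):
    for q in("mould_upper","upper_grip"):
        for d in r.recognise(q,p)[:4]: print(n,q,round(d["conf"],2),np.round(d["centre"],1),proj(p,d["centre"])[0].round(1))
cv2.imwrite("pics/s6.png",cv2.resize(S['img'][110:190,270:370,::-1],None,fx=7.5,fy=7.5,interpolation=cv2.INTER_CUBIC))
cv2.imwrite("pics/t6.png",cv2.resize(T['img'][180:260,290:390,::-1],None,fx=7.5,fy=7.5,interpolation=cv2.INTER_CUBIC))
E
```

```text
time: 9.07
position: [451.7, 186.8, 322.4]
tool_rot: [-0.671, 0.741, 0.0, 0.0]
ft_force: [0.0, -1.0, -0.1]
width: 1.001
9.0667 [451.7 186.8 322.4] 1.0009471342084082
s mould_upper 0.96 [ 475.8 -187.6   22.8] [316.8 151.5]
s mould_upper 0.38 [752.4  34.1  65.6] [193.5 160.2]
s upper_grip 0.72 [ 475.2 -184.9   24.8] [316.8 151.6]
t mould_upper 0.88 [ 476.  -192.9   25.4] [344.8 224.4]
t mould_upper 0.36 [448.9 310.1  18. ] [182.8 219.9]
t upper_grip 0.95 [ 474.6 -189.7   30.7] [344.2 224.6]
t upper_grip 0.16 [455.2 189.9  26.1] [221.  220.9]
```

View pics/t6.png

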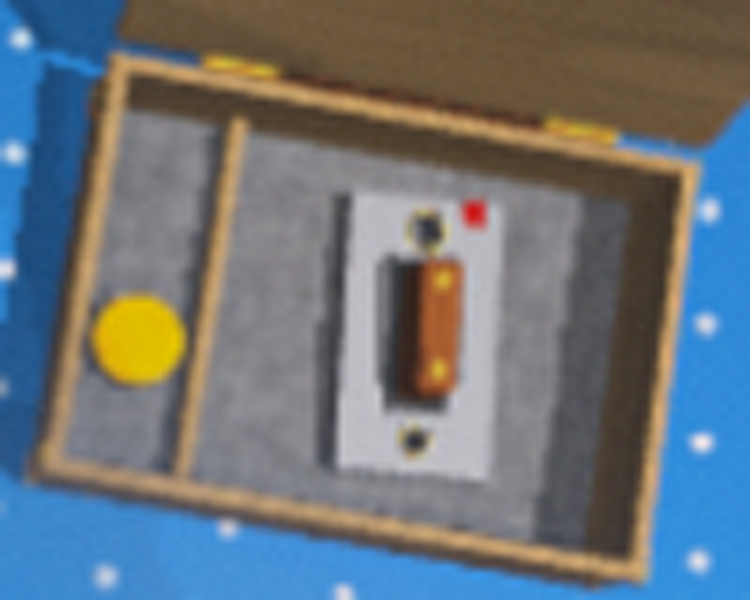

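View pics/s6.png

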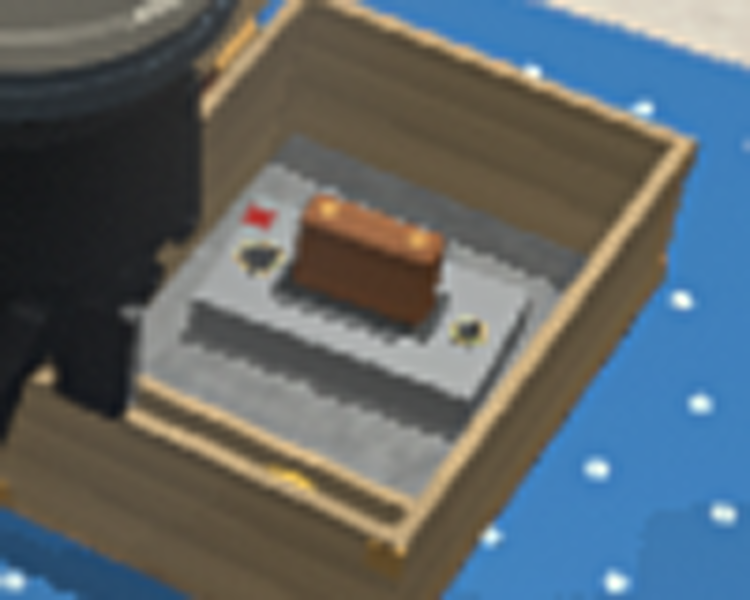

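```bash
python3 - <<'E'
from fit import *
from cell import r
S,T=r.get_image("side"),r.get_image("top")
m=np.array([[58,32,20],[58,-32,20],[-58,-32,20],[-58,32,20],[44,0,20],[-44,0,20],[0,0,58]],float)
ut=full(7.5,(290,180),[(352,195),(505,203),(490,480),(337,468),(428,230),(415,440),(440.5,326)])
us=full(7.5,(270,110),[(190,303),(275,163),(530,293),(472,400),(258,258),(468,330),(373,225)])
a=np.ones(7,bool)
for nm,v in(("both",[(S,us,a),(T,ut,a)]),("S",[(S,us,a)]),("T",[(T,ut,a)])):
    x,f=fit(v,m,0,[476,-190,-0.05,6]); print(nm,x.round(3),f.round(1))
print("grip top tri",tri(S,us[6],T,ut[6]))
x,f=fit([(S,us,a),(T,ut,a)],m,0,[476,-190,-0.05,6])
o=r.get_obs();print(o["time"],o["position"].round(1),Ro.from_quat(o["tool_rot"]).as_matrix()[:,0].round(4))
E
```

```text
both [ 4.76320e+02 -1.95596e+02 -1.40000e-02  6.36900e+00] [ 0.2 -0.8 -2.2  4.2  0.3 -0.2 -0.1 -0.1  0.  -0.2 -0.   0.3 -0.1 -0.2
  0.2 -0.6 -0.1  0.3 -0.   0.4 -0.1  0.1 -0.1  0.1  0.   0.3  0.2 -0.2]
S [ 4.75973e+02 -1.95654e+02 -2.80000e-02  6.63100e+00] [ 0.3 -1.1 -1.8  4.1  0.4 -0.1 -0.2 -0.   0.3 -0.3  0.   0.4  0.1 -0.2]
T [ 4.77920e+02 -1.97706e+02 -8.00000e-03 -3.58500e+00] [ 0.1 -0.4 -0.3  0.3  0.   0.1  0.1 -0.  -0.2  0.2  0.1  0.1  0.2 -0.2]
grip top tri (array([ 475.77660445, -194.78942511,   64.66058742]), np.float64(0.021089152312782744))
9.4667 [453.8 183.5 322.3] [-1.033e-01 -9.947e-01  2.000e-04]
```

```bash
python3 -m pendant '[{"delta_pos":[0,0,0],"turn":[0,0,-5.2]},{"delta_pos":[2,0,0],"turn":[0,0,0]},{"delta_pos":[3.5,-0.3,0.5],"turn":[0,0,0]},{"delta_pos":[3.8,-0.3,1],"turn":[0,0,0]},{"delta_pos":[3.8,-0.3,1.5],"turn":[0,0,0]},{"delta_pos":[3.8,-0.3,1.8],"turn":[0,0,0]},{"delta_pos":[3.8,-0.3,2],"turn":[0,0,0]},{"delta_pos":[3.8,-0.3,2],"turn":[0,0,0]},{"delta_pos":[3.8,-0.3,2],"turn":[0,0,0]},{"delta_pos":[3.8,-0.3,2],"turn":[0,0,0]},{"delta_pos":[3.5,-0.3,2],"turn":[0,0,0]},{"delta_pos":[2,0,2],"turn":[0,0,0]}]' 1 40
python3 -m pendant '[{"delta_pos":[0.2,0,0.4],"turn":[0,0,0]},{"delta_pos":[0,0,0],"turn":[0,0,0]},{"delta_pos":[0,0,0],"turn":[0,0,0]},{"delta_pos":[0,0,0],"turn":[0,0,0]}]' 1 40
python3 - <<'E'
from h import *
from cell import r
o=r.get_obs(); print(o["time"],o["position"].round(1),Ro.from_quat(o["tool_rot"]).as_matrix()[:,0].round(4))
print(toolstep(o,[476.2,-195.3,58])[0].round(2))
S=r.get_image("side")
cv2.imwrite("pics/s7.png",cv2.resize(S['img'][90:190,270:370,::-1],None,fx=6,fy=6,interpolation=cv2.INTER_CUBIC))
E
```

```text
time: 10.47
position: [476.0, -190.9, 156.2]
tool_rot: [-0.702, 0.712, -0.001, 0.0]
ft_force: [0.3, -0.5, 0.5]
width: 1.001
time: 10.8
position: [475.9, -188.1, 153.9]
tool_rot: [-0.703, 0.711, -0.0, 0.0]
ft_force: [-0.4, 0.0, -0.2]
width: 1.002
10.8 [ 475.9 -188.1  153.9] [-1.090e-02 -9.999e-01  3.000e-04]
[ 0.72 -0.03  9.59]
```

View pics/s7.png

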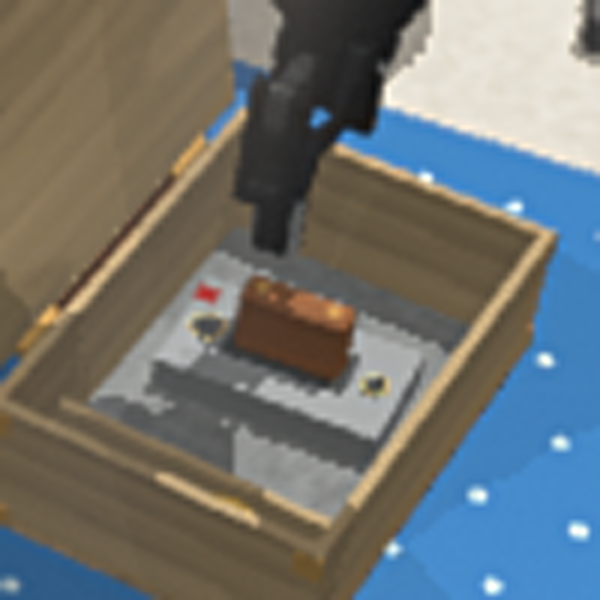

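The gripper stands over the grip block at about (320,143) with its jaws across it. I go down to grip height.

```bash
python3 -m pendant '[{"delta_pos":[0.4,0,1.5],"turn":[0,0,0]},{"delta_pos":[0.3,0,2],"turn":[0,0,0]},{"delta_pos":[0,0,2],"turn":[0,0,0]},{"delta_pos":[0,0,2],"turn":[0,0,0]},{"delta_pos":[0,0,1.5],"turn":[0,0,0]},{"delta_pos":[0,0,0.6],"turn":[0,0,0]},{"delta_pos":[0,0,0],"turn":[0,0,0]},{"delta_pos":[0,0,0],"turn":[0,0,0]}]' 1 40
python3 - <<'E'
from h import *
from cell import r
o=r.get_obs(); print(o["time"],o["position"].round(1),o["ft_force"].round(1))
print(toolstep(o,[476.2,-195.3,58])[0].round(2))
S=r.get_image("side")
cv2.imwrite("pics/s8.png",cv2.resize(S['img'][90:190,270:370,::-1],None,fx=6,fy=6,interpolation=cv2.INTER_CUBIC))
E
```

```text
time: 11.52
position: [476.0, -195.3, 57.9]
tool_rot: [-0.703, 0.711, -0.0, 0.0]
ft_force: [0.2, -0.2, 0.7]
width: 0.996
11.5167 [ 476.  -195.3   57.9] [ 0.2 -0.2  0.7]
[ 0.   -0.02 -0.01]
```

View pics/s8.png

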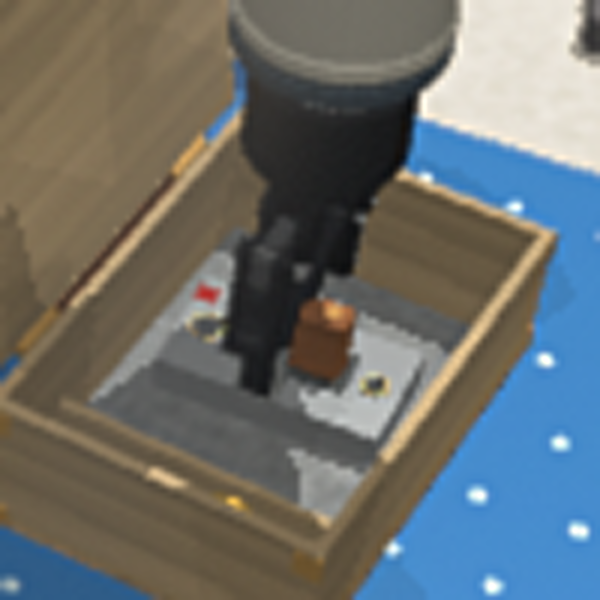

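```bash
python3 -m pendant '[{"delta_pos":[0,0,0],"turn":[0,0,0]},{"delta_pos":[0,0,0],"turn":[0,0,0]},{"delta_pos":[0,0,0],"turn":[0,0,0]},{"delta_pos":[0,0,0],"turn":[0,0,0]},{"delta_pos":[0,0,0],"turn":[0,0,0]},{"delta_pos":[0,0,0],"turn":[0,0,0]},{"delta_pos":[0,0,0],"turn":[0,0,0]},{"delta_pos":[0,0,0],"turn":[0,0,0]}]' 0 90
python3 -m pendant '[{"delta_pos":[0,0,-0.5],"turn":[0,0,0]},{"delta_pos":[0,0,-1.5],"turn":[0,0,0]},{"delta_pos":[0,0,-2],"turn":[0,0,0]},{"delta_pos":[0,0,-2],"turn":[0,0,0]},{"delta_pos":[0,0,-2],"turn":[0,0,0]},{"delta_pos":[0,0,-2],"turn":[0,0,0]},{"delta_pos":[0,0,-1.5],"turn":[0,0,0]},{"delta_pos":[0,0,-0.5],"turn":[0,0,0]},{"delta_pos":[0,0,0],"turn":[0,0,0]}]'
python3 - <<'E'
from h import *
from cell import r
o=r.get_obs(); print(o["time"],o["position"].round(1),o["ft_force"].round(1),o["wrist_torque"].round(2),o["width"],o["tool_rot"].round(4))
S=r.get_image("side")
cv2.imwrite("pics/s9.png",cv2.resize(S['img'][70:190,260:380,::-1],None,fx=5,fy=5,interpolation=cv2.INTER_CUBIC))
E
```

```text
time: 12.23
position: [475.7, -195.6, 57.4]
tool_rot: [-0.703, 0.711, -0.0, 0.0]
ft_force: [-1.0, 0.4, 5.9]
width: 0.199
time: 12.98
position: [475.9, -195.7, 178.1]
tool_rot: [-0.703, 0.711, -0.001, 0.0]
ft_force: [0.2, -0.2, -4.5]
width: 0.194
12.9833 [ 475.9 -195.7  178.1] [ 0.2 -0.2 -4.5] [-0.01 -0.02  0.03] 0.193881636940398 [-7.031e-01  7.111e-01 -9.000e-04  3.000e-04]
```

View pics/s9.png

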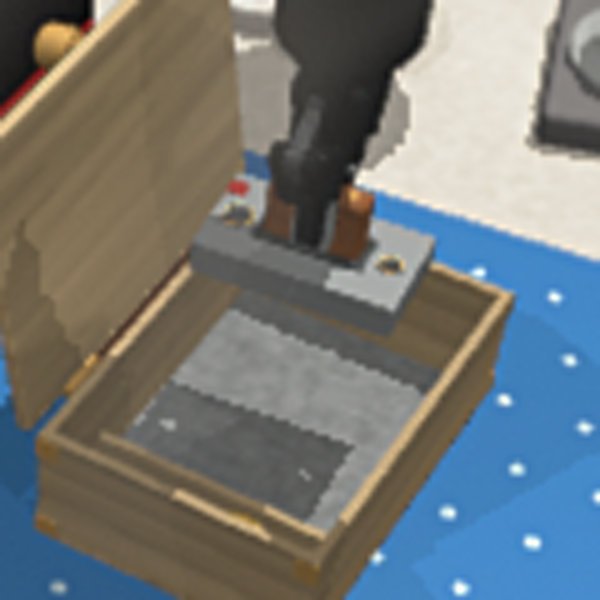

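Empty case below and the upper half hanging level in the gripper, weight about 4.5 N. I carry it over the lower half.

```bash
python3 -m pendant '[{"delta_pos":[0,0,0],"turn":[0,0,-1.5]},{"delta_pos":[-1.5,-0.1,0],"turn":[0,0,0]},{"delta_pos":[-3,-0.2,0],"turn":[0,0,0]},{"delta_pos":[-3.5,-0.2,0],"turn":[0,0,0]},{"delta_pos":[-3.5,-0.2,0],"turn":[0,0,0]},{"delta_pos":[-3.5,-0.2,0],"turn":[0,0,0]},{"delta_pos":[-3.5,-0.2,0],"turn":[0,0,0]},{"delta_pos":[-3.5,-0.2,0],"turn":[0,0,0]},{"delta_pos":[-3.5,-0.2,0],"turn":[0,0,0]},{"delta_pos":[-3.5,-0.2,0],"turn":[0,0,0]},{"delta_pos":[-3.5,-0.2,0],"turn":[0,0,0]},{"delta_pos":[-3,-0.2,0],"turn":[0,0,0]}]'
python3 -m pendant '[{"delta_pos":[-2,0,0],"turn":[0,0,0]},{"delta_pos":[-0.8,0,0.5],"turn":[0,0,0]},{"delta_pos":[0,0,1.2],"turn":[0,0,0]},{"delta_pos":[0,0,1.2],"turn":[0,0,0]},{"delta_pos":[0,0,0.5],"turn":[0,0,0]},{"delta_pos":[0,0,0],"turn":[0,0,0]},{"delta_pos":[0,0,0],"turn":[0,0,0]},{"delta_pos":[0,0,0],"turn":[0,0,0]}]'
python3 - <<'E'
from h import *
from cell import r
o=r.get_obs(); print(o["time"],o["position"].round(1),o["ft_force"].round(1),o["width"],Ro.from_quat(o["tool_rot"]).as_matrix()[:,0].round(4))
S,T=r.get_image("side"),r.get_image("top")
cv2.imwrite("pics/s10.png",cv2.resize(S['img'][190:290,200:310,::-1],None,fx=6,fy=6,interpolation=cv2.INTER_CUBIC))
cv2.imwrite("pics/t10.png",cv2.resize(T['img'][160:260,170:280,::-1],None,fx=6,fy=6,interpolation=cv2.INTER_CUBIC))
E
```

```text
time: 14.03
position: [490.2, 161.8, 175.8]
tool_rot: [0.713, -0.702, -0.001, 0.001]
ft_force: [0.8, -0.1, -3.9]
width: 0.195
time: 14.7
position: [491.0, 187.4, 143.3]
tool_rot: [0.712, -0.702, 0.0, -0.0]
ft_force: [-0.1, -0.3, -4.1]
width: 0.198
14.7 [491.  187.4 143.3] [-0.1 -0.3 -4.1] 0.19777523397951702 [ 0.0145 -0.9999  0.    ]
```

View pics/s10.png

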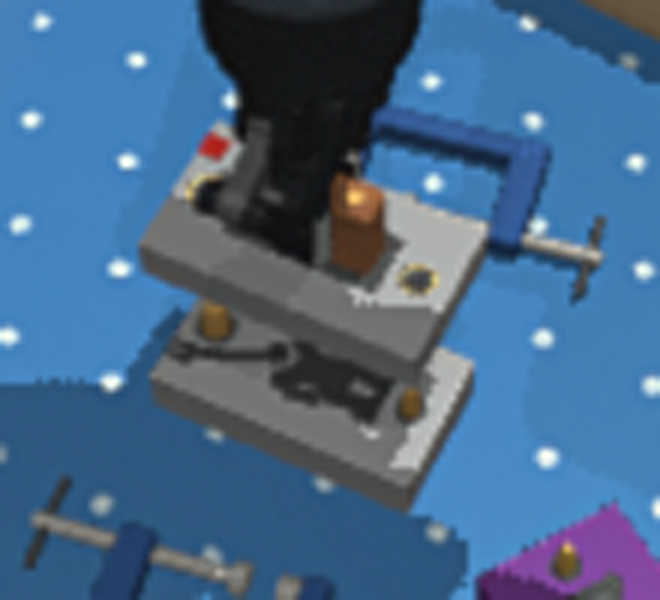

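View pics/t10.png

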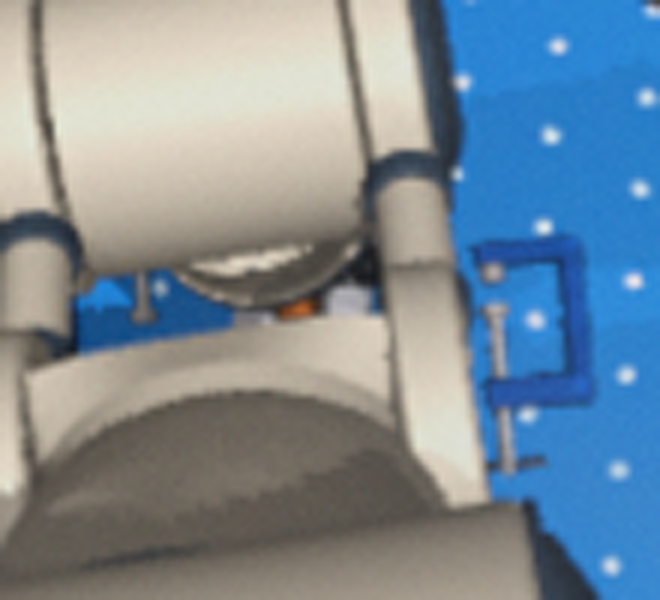

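The side view shows the upper half above the lower one, orientations matching (red mark at (235,214), thick dowel at (236,243)). The top view is blocked by the arm. I'll refine both poses by edge fitting in the side camera, so the camera bias cancels.

```bash
cat > edge.py <<'E'
from fit import *
from scipy.ndimage import map_coordinates,gaussian_filter
def edges(h,which):
    # box corners 58x32, z 0/h ; which: list of (a,b)
    return [(np.array(a,float),np.array(b,float)) for a,b in which]
def edgefit(p,img,which,z,x0,free=(0,1,2),rng=3.0,iters=12,verbose=True):
    g=gaussian_filter(img.astype(float),(0.5,0.5,0))
    s=np.array(list(x0)+[z],float)
    for it in range(iters):
        R_=rng if it<6 else 1.5
        P=[];N=[];D=[];W=[]
        def world(s,m): return m@Ro.from_euler('z',s[2]).as_matrix().T+[s[0],s[1],s[3]]
        off=np.arange(-R_,R_+.01,0.1)
        M=[]
        for a,b in which:
            t=np.linspace(.06,.94,40)[:,None]; m=a+(b-a)*t
            uv=proj(p,world(s,m)); d=uv[-1]-uv[0]; n=np.array([-d[1],d[0]])/np.linalg.norm(d)
            for i in range(len(m)):
                pts=uv[i]+off[:,None]*n
                prof=np.stack([map_coordinates(g[:,:,c],[pts[:,1],pts[:,0]],order=1) for c in range(3)],1)
                gr=np.abs(np.gradient(prof,0.1,axis=0)).sum(1)
                k=gr.argmax()
                if gr[k]<25 or k in(0,len(off)-1): continue
                M.append(m[i]);N.append(n);D.append(uv[i]+off[k]*n)
        M=np.array(M);N=np.array(N);D=np.array(D)
        fr=list(free)
        def f(q):
            ss=s.copy(); ss[fr]=q
            return ((proj(p,world(ss,M))-D)*N).sum(1)
        so=least_squares(f,s[fr],loss='cauchy',f_scale=0.2); s[fr]=so.x
    if verbose: print(s.round(4),"n",len(M),"med|res|",np.median(np.abs(f(s[fr]))).round(3))
    return s
def box(z0,z1):
    c=lambda x,y,z:(58*x,32*y,z)
    top=[(c(1,1,z1),c(-1,1,z1)),(c(-1,1,z1),c(-1,-1,z1)),(c(-1,-1,z1),c(1,-1,z1)),(c(1,-1,z1),c(1,1,z1))]
    low=[(c(1,1,z0),c(-1,1,z0)),(c(-1,1,z0),c(-1,-1,z0))]
    ver=[(c(-1,1,z0),c(-1,1,z1))]
    A=lambda L:[(np.array(a,float),np.array(b,float)) for a,b in L]
    return A(top),A(low),A(ver)
E
python3 - <<'E'
from edge import *
from cell import r
o=r.get_obs()
S,T=r.get_image("side"),r.get_image("top")
I0=cv2.imread("pics/side0.png")[:,:,::-1]; T0=cv2.imread("pics/top0.png")[:,:,::-1]
t,l,v=box(0,24)
print("lower side0 top edges"); L=edgefit(S,I0,t,0,(491,192,0.014))
edgefit(S,I0,t+l+v,0,(491,192,0.014)); edgefit(S,I0,t+l+v,0,(491,192,0.014),free=(0,1,2,3))
print("top0"); edgefit(T,T0,t,0,(491,192,0.014)); edgefit(T,T0,t,0,(491,192,0.014),free=(0,1,2,3))
print("lower now side"); edgefit(S,S["img"],l+v+t[1:2],0,(491,192,0.014))
t,l,v=box(0,20); zu=o["position"][2]-52
print("upper side, z",zu); print(o["position"])
edgefit(S,S["img"],t+l+v,zu,(491.3,187.5,0.014)); edgefit(S,S["img"],t[:2]+l+v,zu,(491.3,187.5,0.014)); edgefit(S,S["img"],t+l+v,zu,(491.3,187.5,0.014),free=(0,1,2,3))
E
```

```text
lower side0 top edges
[4.911576e+02 1.936404e+02 1.790000e-02 0.000000e+00] n 158 med|res| 0.177
[4.911408e+02 1.935449e+02 2.360000e-02 0.000000e+00] n 239 med|res| 0.203
[ 4.927502e+02  1.905536e+02  2.150000e-02 -5.873600e+00] n 227 med|res| 0.198
top0
[4.908067e+02 1.932461e+02 1.450000e-02 0.000000e+00] n 160 med|res| 0.202
[ 4.914136e+02  1.936864e+02  1.660000e-02 -4.195200e+00] n 160 med|res| 0.2
lower now side
[4.912542e+02 1.924261e+02 3.530000e-02 0.000000e+00] n 128 med|res| 0.198
upper side, z 91.61853033898922
[491.17756898 187.57963541 143.61853034]
[4.922779e+02 1.875834e+02 1.990000e-02 9.161850e+01] n 230 med|res| 0.206
[4.922595e+02 1.875691e+02 1.270000e-02 9.161850e+01] n 143 med|res| 0.183
[4.916367e+02 1.885709e+02 2.140000e-02 9.349970e+01] n 232 med|res| 0.223
```

```bash
python3 -m pendant '[{"delta_pos":[-0.3,0.09,0.5],"turn":[0,0,-0.15]},{"delta_pos":[-0.28,0,1],"turn":[0,0,0]},{"delta_pos":[0,0,1],"turn":[0,0,0]},{"delta_pos":[0,0,1],"turn":[0,0,0]},{"delta_pos":[0,0,0.9],"turn":[0,0,0]},{"delta_pos":[0,0,0],"turn":[0,0,0]},{"delta_pos":[0,0,0],"turn":[0,0,0]},{"delta_pos":[0,0,0],"turn":[0,0,0]}]'
python3 - <<'E'
from edge import *
from cell import r
o=r.get_obs(); print(o["time"],o["position"].round(2),o["ft_force"].round(1),Ro.from_quat(o["tool_rot"]).as_matrix().round(4).tolist())
S=r.get_image("side")
t,l,v=box(0,20); zu=o["position"][2]-52
edgefit(S,S["img"],t+l+v,zu,(491.3,193.5,0.016)); edgefit(S,S["img"],t[:2]+l+v,zu,(491.3,193.5,0.016)); edgefit(S,S["img"],t+l+v,zu,(491.3,193.5,0.016),free=(0,1,2,3))
cv2.imwrite("pics/s11.png",cv2.resize(S['img'][200:300,200:310,::-1],None,fx=7,fy=7,interpolation=cv2.INTER_CUBIC))
E
```

```text
time: 15.57
position: [490.0, 193.5, 99.2]
tool_rot: [0.713, -0.701, -0.0, 0.0]
ft_force: [0.6, -0.6, -2.6]
width: 0.196
15.5667 [489.97 193.49  99.16] [ 0.6 -0.6 -2.6] [[0.0175, -0.9998, -0.0001], [-0.9998, -0.0175, -0.0], [0.0, 0.0001, -1.0]]
[4.907163e+02 1.935006e+02 2.630000e-02 4.715840e+01] n 239 med|res| 0.201
[4.904966e+02 1.935816e+02 2.320000e-02 4.715840e+01] n 174 med|res| 0.199
[4.897036e+02 1.953466e+02 2.330000e-02 5.093650e+01] n 244 med|res| 0.18
```

View pics/s11.png

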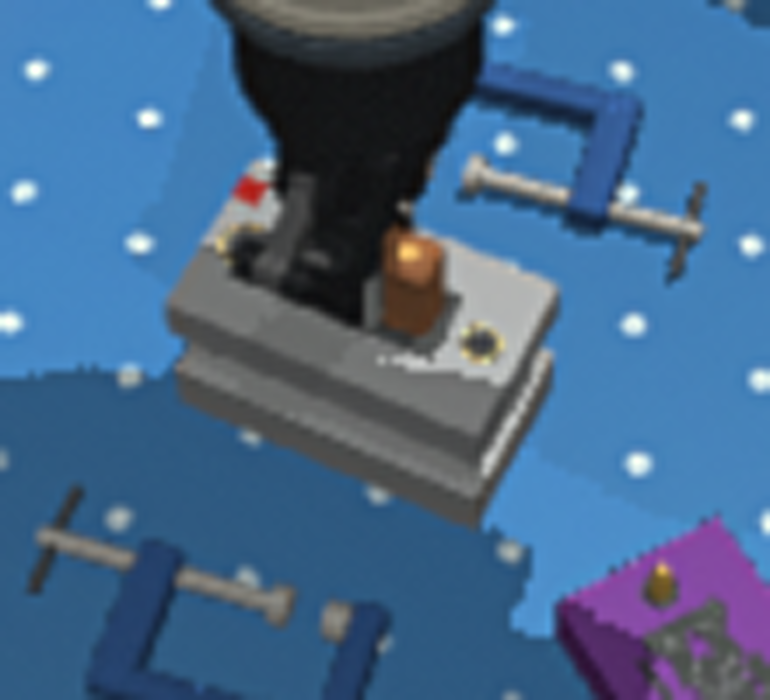

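The halves look in line in the side view (upper near edge parallel above the lower, both brass rings over the dowels). I shift 0.4 mm and go down in small steps, watching the force.

```bash
python3 -m pendant '[{"delta_pos":[0,-0.04,0.3],"turn":[0,0,0]},{"delta_pos":[0,0,0.3],"turn":[0,0,0]},{"delta_pos":[0,0,0.3],"turn":[0,0,0]},{"delta_pos":[0,0,0],"turn":[0,0,0]},{"delta_pos":[0,0,0],"turn":[0,0,0]}]'
python3 -m pendant '[{"delta_pos":[0,0,0.2],"turn":[0,0,0]},{"delta_pos":[0,0,0.1],"turn":[0,0,0]},{"delta_pos":[0,0,0],"turn":[0,0,0]}]'
```

```text
time: 16.03
position: [490.1, 193.5, 90.0]
tool_rot: [0.713, -0.701, -0.0, 0.0]
ft_force: [-0.2, -0.3, -4.2]
width: 0.193
time: 16.28
position: [490.2, 193.5, 87.0]
tool_rot: [0.713, -0.701, -0.0, 0.0]
ft_force: [-0.1, 0.0, -4.0]
width: 0.192
```

```bash
python3 -m pendant '[{"delta_pos":[0,0,0.1],"turn":[0,0,0]},{"delta_pos":[0,0,0.1],"turn":[0,0,0]},{"delta_pos":[0,0,0],"turn":[0,0,0]}]'
python3 -m pendant '[{"delta_pos":[0,0,0.1],"turn":[0,0,0]},{"delta_pos":[0,0,0.1],"turn":[0,0,0]},{"delta_pos":[0,0,0],"turn":[0,0,0]}]'
```

```text
time: 16.53
position: [490.2, 193.5, 85.0]
tool_rot: [0.713, -0.701, -0.0, 0.0]
ft_force: [-0.7, -0.1, -3.5]
width: 0.198
time: 16.78
position: [490.2, 193.5, 83.0]
tool_rot: [0.713, -0.701, -0.0, 0.0]
ft_force: [-0.5, 0.4, -3.5]
width: 0.195
```

```bash
python3 -m pendant '[{"delta_pos":[0,0,0.1],"turn":[0,0,0]},{"delta_pos":[0,0,0.1],"turn":[0,0,0]},{"delta_pos":[0,0,0],"turn":[0,0,0]}]'
python3 -m pendant '[{"delta_pos":[0,0,0.1],"turn":[0,0,0]},{"delta_pos":[0,0,0.1],"turn":[0,0,0]},{"delta_pos":[0,0,0],"turn":[0,0,0]}]'
python3 -c "
from h import *
from cell import r
S=r.get_image('side');cv2.imwrite('pics/s12.png',cv2.resize(S['img'][200:300,200:310,::-1],None,fx=7,fy=7,interpolation=cv2.INTER_CUBIC))"
```

```text
time: 17.03
position: [490.2, 193.5, 81.0]
tool_rot: [0.713, -0.701, -0.0, 0.0]
ft_force: [-0.2, -0.5, -5.2]
width: 0.196
time: 17.28
position: [490.2, 193.5, 79.0]
tool_rot: [0.713, -0.701, -0.0, 0.0]
ft_force: [-0.2, 0.9, -4.2]
width: 0.2
```

View pics/s12.png

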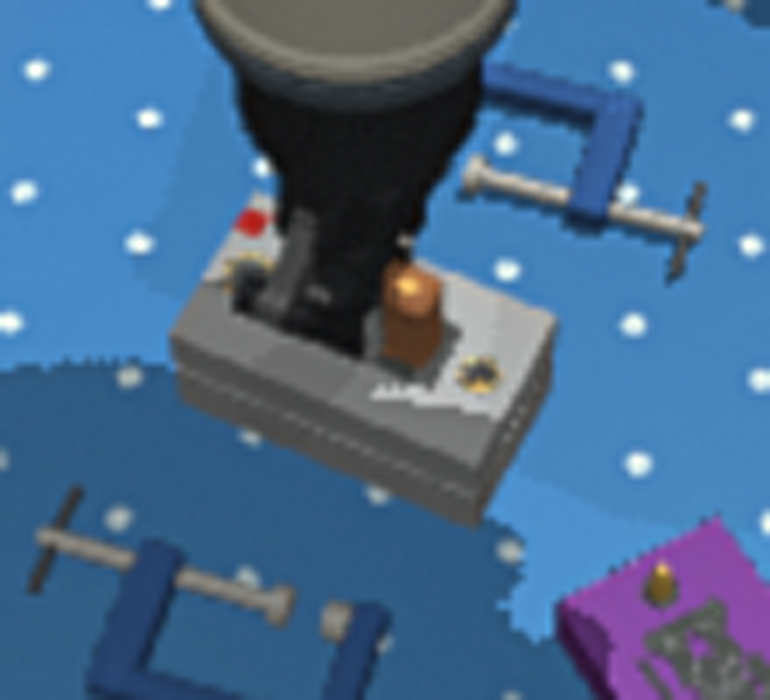

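The upper half is now on the dowels, with only a thin gap left at (255,258) in full-image pixels. I keep lowering until the faces meet.

```bash
python3 -m pendant '[{"delta_pos":[0,0,0.1],"turn":[0,0,0]},{"delta_pos":[0,0,0],"turn":[0,0,0]}]'
python3 -m pendant '[{"delta_pos":[0,0,0.1],"turn":[0,0,0]},{"delta_pos":[0,0,0],"turn":[0,0,0]}]'
python3 -m pendant '[{"delta_pos":[0,0,0.05],"turn":[0,0,0]},{"delta_pos":[0,0,0],"turn":[0,0,0]}]'
```

```text
time: 17.5
position: [490.2, 193.5, 78.0]
tool_rot: [0.713, -0.701, -0.0, 0.0]
ft_force: [-0.1, -0.4, -3.1]
width: 0.193
time: 17.67
position: [490.2, 193.5, 77.0]
tool_rot: [0.713, -0.701, -0.0, 0.0]
ft_force: [-0.1, 0.7, -3.0]
width: 0.195
time: 17.83
position: [490.2, 193.5, 76.6]
tool_rot: [0.713, -0.701, -0.0, 0.0]
ft_force: [-0.8, 0.8, -4.2]
width: 0.197
```

```bash
python3 -m pendant '[{"delta_pos":[0,0,0.05],"turn":[0,0,0]},{"delta_pos":[0,0,0],"turn":[0,0,0]}]'
python3 -m pendant '[{"delta_pos":[0,0,0.05],"turn":[0,0,0]},{"delta_pos":[0,0,0],"turn":[0,0,0]}]'
```

```text
time: 18.0
position: [490.2, 193.5, 76.1]
tool_rot: [0.713, -0.701, -0.0, 0.0]
ft_force: [-0.2, 0.4, -3.4]
width: 0.194
time: 18.17
position: [490.2, 193.5, 75.6]
tool_rot: [0.713, -0.701, -0.0, 0.0]
ft_force: [-0.6, 0.6, -4.5]
width: 0.197
```

```bash
python3 -m pendant '[{"delta_pos":[0,0,0.05],"turn":[0,0,0]},{"delta_pos":[0,0,0],"turn":[0,0,0]}]'
python3 -m pendant '[{"delta_pos":[0,0,0.03],"turn":[0,0,0]},{"delta_pos":[0,0,0],"turn":[0,0,0]}]'
```

```text
time: 18.33
position: [490.3, 193.5, 75.4]
tool_rot: [0.713, -0.701, 0.0, -0.0]
ft_force: [-1.9, -1.4, 3.3]
width: 0.196
time: 18.5
position: [490.3, 193.5, 75.4]
tool_rot: [0.713, -0.701, 0.0, -0.0]
ft_force: [-2.9, -3.0, 11.2]
width: 0.199
```

```bash
python3 -m pendant '[{"delta_pos":[0,0,0],"turn":[0,0,0]},{"delta_pos":[0,0,0],"turn":[0,0,0]}]'
python3 -m pendant '[{"delta_pos":[0,0,0.01],"turn":[0,0,0]},{"delta_pos":[0,0,0],"turn":[0,0,0]},{"delta_pos":[0,0,0],"turn":[0,0,0]}]'
python3 - <<'E'
from edge import *
from cell import r
S=r.get_image("side");o=r.get_obs();print(o["time"],o["position"].round(2),o["ft_force"].round(2),o["wrist_torque"].round(2))
t,l,v=box(0,20)
edgefit(S,S["img"],t[:2]+v,24,(490.8,193.5,0.018));edgefit(S,S["img"],t,24,(490.8,193.5,0.018),free=(0,1,2,3))
cv2.imwrite('pics/s13.png',cv2.resize(S['img'][200:300,200:310,::-1],None,fx=7,fy=7,interpolation=cv2.INTER_CUBIC))
cv2.imwrite('pics/s13f.png',S['img'][:,:,::-1])
fs=[]
for i in range(8): r.get_image("side"); fs.append(r.get_obs()["ft_force"][2])
print(np.round(fs,1))
E
```

```text
time: 18.67
position: [490.3, 193.5, 75.4]
tool_rot: [0.713, -0.701, 0.0, -0.0]
ft_force: [-3.9, -2.1, 11.3]
width: 0.199
time: 18.92
position: [490.3, 193.5, 75.4]
tool_rot: [0.713, -0.701, 0.0, -0.0]
ft_force: [-4.3, -1.4, 13.3]
width: 0.195
18.9667 [490.24 193.47  75.4 ] [-3.62 -2.6  14.  ] [-0.23  0.6   0.01]
[4.911964e+02 1.937997e+02 1.290000e-02 2.400000e+01] n 82 med|res| 0.164
[4.914264e+02 1.932638e+02 1.750000e-02 2.306130e+01] n 142 med|res| 0.194
[13.6 13.4 13.1 13.9 13.9 13.3 13.1 13.9]
```

View pics/s13.png

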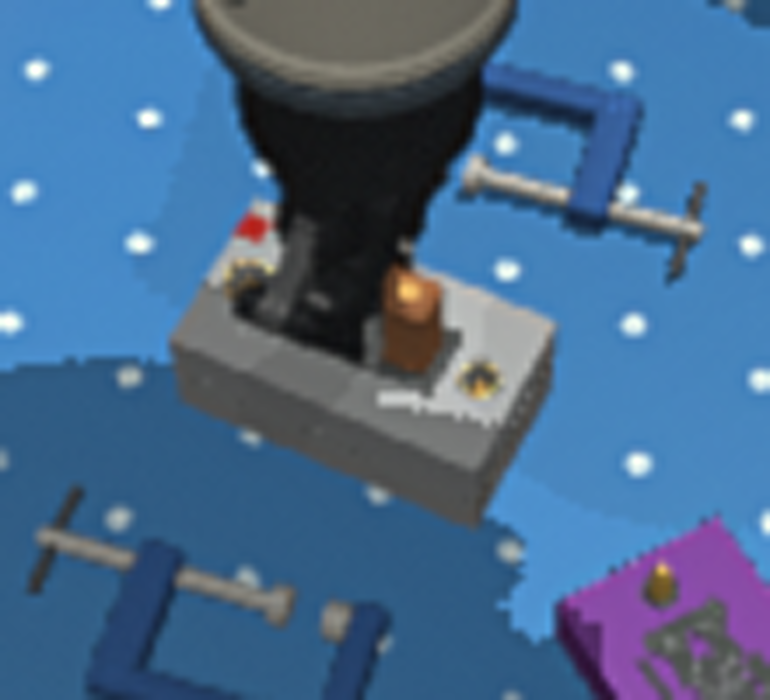

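View pics/s13f.png

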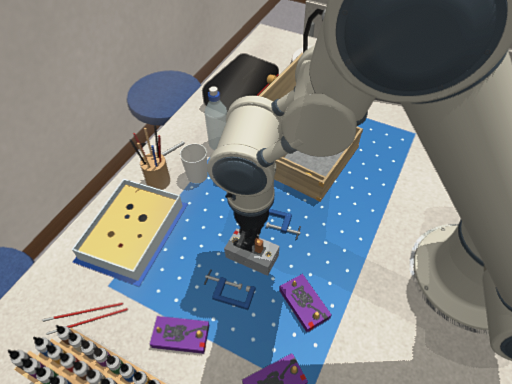

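The views show the faces meeting with no gap and brass visible in both holes. The lid still stands open and the bystanders are in place. The push holds steady at about 13.5 N at the wrist, with the plate's weight of about 4 N on top. I hand in.

```bash
python3 -c "
from cell import r
print(r.close_job()); o=r.get_obs(); print(o['time'],o['ft_force'].round(1),o['position'].round(1),o['width'])"
```

```text
the job is handed in; nothing more can be done
None
the job is handed in; nothing more can be done
```

The mould is closed and I handed the job in at about 19.4 s, with the gripper still holding the grip and pressing. No verdict was reported.

I lifted the lid by its knob to about 1.74 rad and let it go. It leaned back on its stop and was still standing open in the last side picture. I then took the upper half out by its wooden grip and lowered it onto the dowels, thick dowel in the big hole. The force didn't rise until the faces met, with the tool at z = 75.4 mm.

Last checks:
- **Closure:** the side picture shows no gap between the halves and brass in both holes. The edge fit put the upper half within about 0.5 mm of the lower one, with yaw 0.013–0.018 rad against 0.015–0.024 rad. Its height fitted at 23.1 mm, against 24 mm expected.
- **Push:** the wrist read a steady 13.1–13.9 N, slightly under 15 N. The upper half's weight of about 4 N brings the force between the faces to about 17.5 N. A side force of about 4 N also remains.
- **Bystanders:** the clamps and cup looked untouched in that last picture. The tin, the paint bottles and part of the water bottle were hidden by then. All of these looked in place in earlier pictures, and the arm did not touch any of them.
- **Weak spots:** the top camera was blocked by the arm over the lower half, so the final alignment rests on the side camera and the force readings. Single-camera height fits were up to 17 mm off, so I used two views or fixed heights instead.

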